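# Hold the dead-man purge lever of a titration unit in its green band

## Task

Pull the service drawer of the titration unit open to its stop, then swing the spring-return purge lever inside it until its pointer stands in the green band, never letting it run into the red zone. It is a dead-man lever: keep it there, and finish while still holding it in the green with the drawer still fully open. Leave the bottle, the flask and the jar where they stand.

Things in the scene. Friction and masses are not known exactly. Their poses are not given: they have to be found in the camera images.
- unit: titration unit, a low grey cabinet fixed to the bench, 210 (x) x 300 (y) x 130 mm high, with a cream housing of the same width and height joined behind it (another 160 mm deep). Origin: on the bench, below the middle of the cabinet's front face (where the shut drawer's front is). Its own -x axis points out of the drawer front, roughly to the robot; its yaw varies
- unit_drawer0 (a joint): how far the drawer is out, in m: 0 shut, 0.125 at its stop; it slides along the unit's own -x axis and takes 2 to 3 N to pull; it stays where it is left. It starts 0 to 0.03 open. The open-topped drawer has a 15 mm thick cream front and its side walls stand to 108 mm above the bench, 258 mm apart inside
- unit_drawer0_handle (a point): middle of the drawer's steel bar handle: a level round bar 11 mm thick and 120 mm long (along the unit's y), its centre 50 mm in front of the drawer front and 92 mm above the bench, held by two posts 51 mm either side of the middle; it moves with the drawer. Its axes lie as the unit's
- purge_lever (a joint): angle of the spring-return lever, in rad: 0 at rest, grows as the knob swings clockwise seen from above, from the robot's right to its left; 0.45 is the middle of the green band (where the lever points straight out along the unit's -x axis), green from 0.33 to 0.57, red from 0.70 up to the stop at 0.9. Pushed at the knob, the spring needs 3 N to start, about 6 N in the green, 9 N at the stop, and swings the lever back to 0 when let go
- lever_knob (a point): on the axis of the lever's upright black round knob, 24 mm in diameter, which stands from 60 to 110 mm above the bench; this point lies 20 mm below its top, at 90 mm. It circles the pivot at 65 mm. A yellow pointer sticks out beyond the knob over a white dial with a green band and a red end; the dial's top is 48 mm above the bench and the lever's flat arm, 14 mm wide, lies from 52 to 60 mm. While the drawer is shut the lever is under the cabinet's top
- lever_pivot (a point): on the lever's upright hinge axis, 90 mm above the bench; moves with the drawer
- green_mid (a point): where lever_knob is when the lever stands in the middle of the green band (65 mm from lever_pivot along the unit's -x axis, 90 mm above the bench); moves with the drawer
- green_bottle: bystander: loose green glass bottle, 66 mm in diameter, 170 mm tall, to the left of the drawer (seen from the robot); origin at the centre of its base
- flask: bystander: loose conical glass flask, 84 mm wide at the base, 118 mm tall, to the right of the drawer; origin at the centre of its base
- amber_jar: bystander: loose amber jar, 56 mm in diameter, 70 mm tall, on the cabinet top above the drawer; origin at the centre of its base

How it is judged:
On the way:
1. the drawer is pulled out to its stop (within 15 mm) (value of joint unit_drawer0 above 0.11 m), for 0.2 s.
At the end, for the whole second after the job is handed in: the drawer is within 15 mm of its stop, the lever stands in the green band (0.32 to 0.58 rad) and is held there against its spring by the gripper's fingers (contact force over 1.5 N), through the last second (value of joint unit_drawer0 above 0.11 m and value of joint purge_lever between 0.32 and 0.58 rad and contact force between purge_lever and the fingers above 1.5 N); the arm keeps its last pose, push and grip.
It fails at once if the lever runs into the red zone (0.70 rad or more) (value of joint purge_lever above 0.7 rad).
It fails at once if the bottle, the flask or the jar is moved by more than 20 mm (distance of any of green_bottle, flask, amber_jar from where it was at the start of the episode above 0.02 m).
It also fails if it takes over 46 s, if anything falls off the work surface, if the arm or the gripper's body presses on something with over 40 N, if the wrist force passes 120 N, or if a joint passes its speed limit or range.

## Robot

A 6-joint arm with a two-finger parallel gripper is mounted at the origin on the work surface. World frame = base frame: x ahead of the robot, y to its left, z up, the work surface at z = 0. Lengths are in m, angles in rad, forces in N, time in s.
With the tool pointing down it reaches from about 0.25 to 0.775 m from the base axis. Payload 4 kg.
Tool frame: the origin (TCP) lies at the very end of the fingers, on their centre line; the grasp point (between the pads) lies 19 mm behind it; x points along the fingers, y is the direction in which the jaws open and shut, and the axes are right-handed (so a half turn about x gives the same grasp; the last joint's range is limited). The gripper opens to 94 mm and grips with 3 to 60 N. Pads are 16 mm wide; open, the fingers measure 119 mm over their backs; the gripper's body (75 mm by 177 mm) begins 78 mm behind the grasp point.
Start: joints at [1.134, 0.087, 1.371, -0, 1.684, -0.103], TCP at [0.18, 0.52, 0.206] pointing down, gripper open.
Joint ranges: [-3.1, 3.1], [-0.76, 2.03], [0.27, 2.55], [-1.08, 4.22], [0.17, 2.65], [-2.57, 2.57]. Speed limits (rad/s): [2.79, 2.79, 3.14, 3.14, 3.14, 3.14].

## Interface

Orientations are given as [roll, pitch, yaw] about the fixed x, y, z axes, in that order (R = Rz(yaw) Ry(pitch) Rx(roll)).
In Python, from bench import robot gives the robot as it stands.
- The arm moves only by the tool carry_out, never from a script. Its argument "targets" is a list of rows, each a list of 5 numbers: the closure, from 0 (fully open) to 1 (shut), then the shift along the tool's x, y, z in cm, then the turn about the tool's x in degrees. In form: [[fingers, tx, ty, tz, turn], ...]. A call has 1 to 20 rows; each row shifts and turns the commanded pose from where the row before left it, along the tool's axes as they then stand; what a row does not reach is not made up. A row lasts 1/10 s, in which the tool goes at most 50 mm and 8.59 degrees, less where a joint would pass 70% of its speed; a pose out of reach is approached as far as the arm can. A call is refused whole if a number of a shift passes 5 or a number of a turn 8.59, either way. A call with a gripper value outside its range is refused whole. The fingers move at their own pace and stop on an object; the grip force is fixed at half the most. Time passes only in rows, so rows that do not move let the fingers close. It gives the time, the measured TCP pose, the force and the opening at its end, in the units of the state.
- robot.get_obs(): the state, without advancing time (a new reading comes with each control period).
- robot.snapshot(name): name is "scene" or "top"; returns a dict with "image" (384x512x3 uint8, red, green, blue), "camera_matrix" (3x3 intrinsics, pixels), "pose" (4x4, takes a point from camera to world coordinates). Camera axes: x right, y up, looking along -z (the intrinsics and any distortion apply to the point x, -y, -z); pixel columns grow to the right and rows downward; lengths in m; the calibration is good to about 2 mm. A picture is of the moment at which its call begins. There is no depth.
- robot.close_job(): hands the job in, once; it reports no verdict.
The state is a dict: "time": time; "joint_positions": joint angles; "qvel": joint speeds; "joint_torque": joint torques, N m; "tool_pos": TCP position; "ee_rot": TCP orientation; "wrist_force": force on the tool from outside, world axes, zero at the start; "wrist_torque": the same for the moment, N m; "width": finger opening in m.
Only numpy, scipy, OpenCV 4.12 (cv2) and the standard library are available. Lean on these libraries where they do the work, as an engineer would, in place of code of your own. Each camera call takes 0.05 s, during which the arm holds its last target. There are 200 camera calls.

## Working session

There is one attempt and no reset: what is moved stays moved. The work goes in short steps, Python scripts to look and compute and a tool call to move; the robot and the scene stay as the last step left them, time stands still between calls to the robot, and variables do not carry over. Pictures are saved under pics/ and viewed, about 8 in all and at most 12, crops included, and the job is handed in when it is done.

Besides the shell and the picture viewer there is one more tool, called as name(argument=value, ...) on one line, values as JSON. carry_out: Moves the arm, as the interface text tells. Its arguments: {"type":"object","properties":{"targets":{"type":"array","items":{"type":"array","items":{"type":"number"}}}},"required":["targets"]}

```bash
mkdir -p pics; python3 - <<'E'
from bench import robot
import cv2,pickle
o=robot.get_obs();print(o)
d={}
for n in("scene","top"):
    s=robot.snapshot(n);d[n]=s
    cv2.imwrite(f"pics/{n}0.png",s["image"][:,:,::-1]);print(n,s["camera_matrix"],s["pose"],s.keys())
pickle.dump(d,open("s0.pkl","wb"))
E
```

```text
{'time': 0.0, 'joint_positions': array([ 1.13389215e+00,  8.79473217e-02,  1.37223754e+00, -1.61559305e-05,
        1.68362169e+00, -1.03107440e-01]), 'qvel': array([-0.00043289, -0.00229106, -0.00039224, -0.00123306, -0.00089509,
       -0.00106936]), 'joint_torque': array([ 2.20068928e-04, -3.40175843e+01, -3.02434659e+01,  7.18423608e-02,
        3.27716873e-02, -1.61678850e-04]), 'tool_pos': array([0.17997545, 0.51913274, 0.20431688]), 'ee_rot': array([-1.66665098,  1.56858237, -2.00044952]), 'wrist_force': array([0.56634011, 0.63265882, 0.13659413]), 'wrist_torque': array([-0.0155534 ,  0.02546591, -0.01592028]), 'width': 0.09387830906237278}
scene [[465.24637776   0.         254.29835291]
 [  0.         465.24637776 195.69291892]
 [  0.           0.           1.        ]] [[ 0.99168828  0.10002937 -0.08092265  0.55003467]
 [-0.12729058  0.67111631 -0.73034239 -0.90537759]
 [-0.01874718  0.73457268  0.67827097  0.94263421]
 [ 0.          0.          0.          1.        ]] dict_keys(['image', 'camera_matrix', 'pose'])
top [[373.73005657   0.         258.05331608]
 [  0.         373.73005657 194.90261195]
 [  0.           0.           1.        ]] [[-0.00370484  0.99901834 -0.04414337  0.58600213]
 [-0.99986505 -0.00299425  0.01615271  0.04516274]
 [ 0.01600468  0.04419725  0.99889462  0.9838779 ]
 [ 0.          0.          0.          1.        ]] dict_keys(['image', 'camera_matrix', 'pose'])
```

View pics/scene0.png

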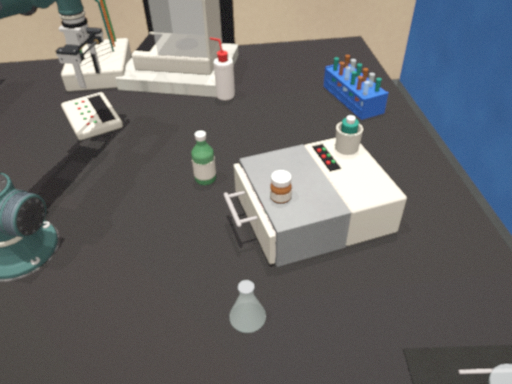

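View pics/top0.png

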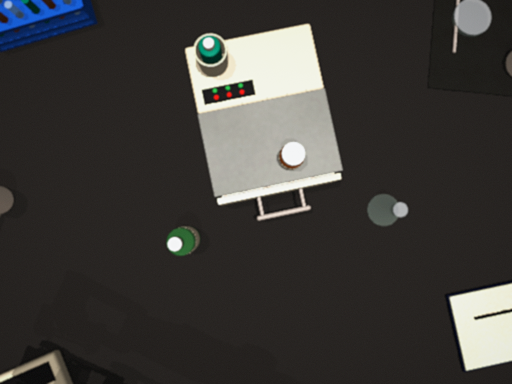

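```bash
python3 - <<'E'
import cv2
i=cv2.imread("pics/top0.png")[135:260,160:360]
cv2.imwrite("pics/c1.png",cv2.resize(i,None,fx=4,fy=4,interpolation=cv2.INTER_CUBIC))
E
```

```text
(no output)
```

View pics/c1.png

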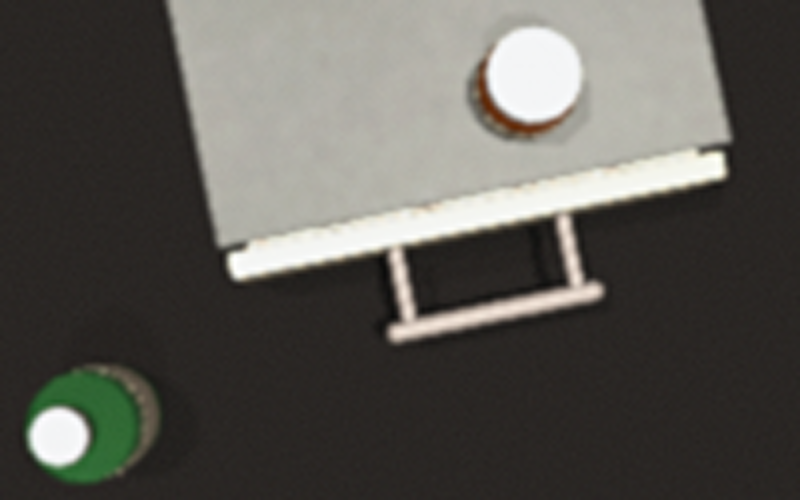

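```bash
cat > h.py <<'E'
import numpy as np
def world(s,u,v,z):
    K=s["camera_matrix"];T=s["pose"]
    r=np.linalg.inv(K)@[u,v,1];d=T[:3,:3]@[r[0],-r[1],-r[2]];c=T[:3,3]
    return c+d*(z-c[2])/d[2]
def pix(s,p):
    T=s["pose"];q=T[:3,:3].T@(np.array(p)-T[:3,3]);r=s["camera_matrix"]@[q[0],-q[1],-q[2]];return r[:2]/r[2]
E
python3 - <<'E'
from h import *
import pickle
d=pickle.load(open("s0.pkl","rb"));t=d["top"];s=d["scene"]
f=lambda x,y,z:world(t,160+(x+.5)/4-.5,135+(y+.5)/4-.5,z)
a,b=f(390,333,.092),f(603,290,.092);m=(a+b)/2
c,e=f(217,247,.13),f(731,142,.13);n=(c+e)/2
g=lambda a,b:np.arctan2((a-b)[1],(a-b)[0])-np.pi/2
print("handle",m,np.linalg.norm(a-b),g(a,b));print("cab",n,np.linalg.norm(c-e),g(c,e))
y=g(c,e);ux=np.array([np.cos(y),np.sin(y)]);uy=np.array([-ux[1],ux[0]])
r=(m-n)[:2];print("out",-r@ux,"lat",r@uy)
print("scene check handle px",pix(s,a),pix(s,b),"cab",pix(s,c),pix(s,e))
print("bottle",world(t,160+58/4,135+437/4,.17),"flask",world(t,400,210,.118),"jar",world(t,160+533/4,135+75/4,.2))
E
```

```text
handle [ 0.58321383 -0.03055522  0.092     ] 0.12988004451769053 0.1948814047731302
cab [ 0.6504661  -0.01539966  0.13      ] 0.30119007496336814 0.19913548593777697
out 0.06892132668888187 lat -0.001552078817966226
scene check handle px [223.71796406 193.08962044] [237.67025599 225.805905  ] cab [237.74089319 158.01347102] [275.32035026 231.81329853]
bottle [0.5158275  0.21287557 0.17      ] flask [ 0.58807356 -0.29940435  0.118     ] jar [ 0.70747071 -0.04222417  0.2       ]
```

```bash
cat >> h.py <<'E'
from scipy.spatial.transform import Rotation as Ro
def plan(o,target,yaw):
    R=Ro.from_euler('xyz',o["ee_rot"]).as_matrix()
    uy=np.array([-np.sin(yaw),np.cos(yaw),0]);q=R.T@uy
    turn=np.degrees(np.arctan2(q[2],q[1]));turn=(turn+90)%180-90
    R2=R@Ro.from_euler('x',turn,degrees=True).as_matrix()
    print("tool x",R[:,0].round(3),"turn",turn.round(2),"y after",R2[:,1].round(3),"shift cm (after turn)",(100*R2.T@(np.array(target)-o["tool_pos"])).round(2))
E
python3 - <<'E'
from h import *
from bench import robot
plan(robot.get_obs(),[.6075,-.0257,.2],.197)
E
```

```text
tool x [-0.001 -0.002 -1.   ] turn -30.41 y after [-0.196  0.981 -0.002] shift cm (after turn) [  0.51 -61.8   31.26]
```

carry_out(targets=[[1,0,0,0,-7.6],[1,0,0,0,-7.6],[1,0,0,0,-7.6],[1,0,0,0,-7.6],[1,0,-4,2,0],[1,0,-4,2,0],[1,0,-4,2,0],[1,0,-4,2,0],[1,0,-4,2,0],[1,0,-4,2,0],[1,0,-4,2,0],[1,0,-4,2,0],[1,0,-4,2,0],[1,0,-4,2,0],[1,0,-4,2,0],[1,0,-4,2,0],[1,0,-4,2,0],[1,0,-4,2,0],[1,0,-3,2,0],[1,0,0,0,0]])

```text
time: 2.1
tool_pos: [0.5913, -0.0039, 0.2032]
ee_rot: [-2.993, 1.568, -2.801]
wrist_force: [-1.1, 1.1, -0.2]
width: 0.0007
```

```bash
python3 - <<'E'
from h import *
from bench import robot
o=robot.get_obs();print(o["time"],o["tool_pos"],o["width"],o["wrist_force"])
plan(o,[.6075,-.0257,.074],.197)
E
```

```text
2.1 [ 0.5913306  -0.00392984  0.20324531] 0.0007383600462529966 [-1.06172845  1.11522287 -0.21421476]
tool x [-0.002 -0.001 -1.   ] turn -0.29 y after [-0.196  0.981 -0.   ] shift cm (after turn) [12.92 -2.45  1.19]
```

carry_out(targets=[[1,0,-2.4,1.2,0],[1,0,0,0,0],[1,3,0,0,0],[1,3,0,0,0],[1,3,0,0,0],[1,2,0,0,0],[1,1.9,0,0,0],[1,0,0,0,0],[1,0,0,0,0]])

```text
time: 3.0
tool_pos: [0.6056, -0.0204, 0.0767]
ee_rot: [2.346, 1.57, 2.544]
wrist_force: [-0.2, -0.1, -0.2]
width: 0.0001
```

```bash
python3 - <<'E'
from h import *
from bench import robot
import cv2
o=robot.get_obs();print(o["time"],o["tool_pos"],o["width"],o["wrist_force"])
s=robot.snapshot("scene")
cv2.imwrite("pics/c2.png",cv2.resize(s["image"][100:280,150:390,::-1],None,fx=3,fy=3,interpolation=cv2.INTER_CUBIC))
E
```

```text
3.0 [ 0.60557676 -0.02044423  0.07668505] 7.932068142750445e-05 [-0.20446018 -0.0974096  -0.15395899]
```

View pics/c2.png

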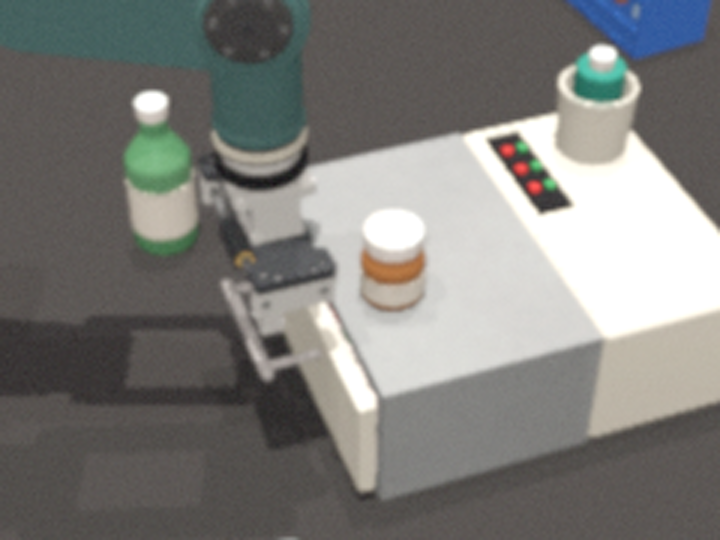

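carry_out(targets=[[1,0,0,-0.5,0],[1,0,0,-0.5,0],[1,0,0,-0.5,0],[1,0,0,-0.5,0],[1,0,0,-0.6,0],[1,0,0,-0.7,0],[1,0,0,-0.7,0],[1,0,0,-0.7,0],[1,0,0,-0.7,0],[1,0,0,-0.7,0],[1,0,0,-0.7,0],[1,0,0,-0.7,0],[1,0,0,-0.7,0],[1,0,0,-0.7,0],[1,0,0,-0.7,0],[1,0,0,-0.5,0],[1,0,0,-0.5,0],[1,0,0,-0.4,0],[1,0,0,0,0],[1,0,0,0,0]])

```text
time: 5.05
tool_pos: [0.4973, -0.0426, 0.0759]
ee_rot: [2.563, 1.568, 2.759]
wrist_force: [0.0, -0.7, 0.0]
width: 0.0006
```

```bash
python3 - <<'E'
from h import *
from bench import robot
o=robot.get_obs();print(o["time"],o["tool_pos"],o["wrist_force"])
p=o["tool_pos"]-np.array([.6056,-.0204,0]);print(p[0]*np.cos(.197)+p[1]*np.sin(.197))
E
```

```text
5.05 [ 0.49726609 -0.04255708  0.07589019] [ 0.04685038 -0.67945757  0.04627105]
-0.11057529634622175
```

carry_out(targets=[[1,0,0,-0.3,0],[1,0,0,-0.3,0],[1,0,0,-0.3,0],[1,0,0,-0.3,0],[1,0,0,0,0],[1,0,0,0,0]])

```text
time: 5.65
tool_pos: [0.4861, -0.0456, 0.0766]
ee_rot: [-2.799, 1.57, -2.603]
wrist_force: [0.0, 0.1, -0.1]
width: 0.0003
```

carry_out(targets=[[1,0,0,-0.3,0],[1,0,0,-0.3,0],[1,0,0,-0.2,0],[1,0,0,0,0]])

```text
time: 6.05
tool_pos: [0.4801, -0.0469, 0.0767]
ee_rot: [-0.13, 1.567, 0.066]
wrist_force: [4.6, 0.7, -2.6]
width: 0.0008
```

```bash
python3 - <<'E'
from h import *
from bench import robot
import cv2,pickle
o=robot.get_obs();print(o["time"],o["tool_pos"],o["wrist_force"])
s=robot.snapshot("scene");pickle.dump(s,open("s3.pkl","wb"))
cv2.imwrite("pics/c3.png",cv2.resize(s["image"][100:280,130:370,::-1],None,fx=3,fy=3,interpolation=cv2.INTER_CUBIC))
E
```

```text
6.05 [ 0.48005744 -0.04686898  0.07670596] [ 4.61182512  0.72580814 -2.61805853]
```

View pics/c3.png

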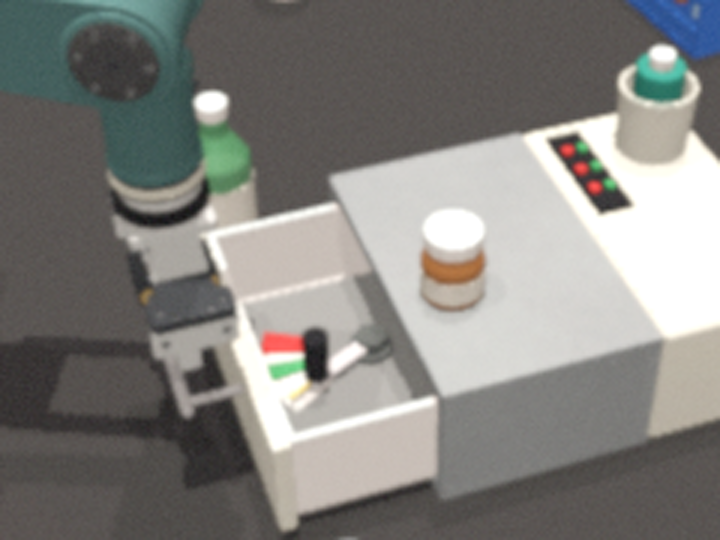

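carry_out(targets=[[1,0,0,-0.3,0],[1,0,0,-0.2,0],[1,0,0,0,0],[1,0,0,0,0]])

```text
time: 6.5
tool_pos: [0.48, -0.0469, 0.0769]
ee_rot: [-0.052, 1.556, 0.145]
wrist_force: [17.7, 3.3, -12.2]
width: 0.0005
```

carry_out(targets=[[1,0,0,0.8,0],[1,0,0,0.6,0],[1,0,0,0,0],[1,-3,0,0,0],[1,-4,0,0,0],[1,-4,0,0,0],[1,-2,0,-2,0],[0.5,0,0,-4,0],[0.5,0,0,-4,0],[0.5,0,0,-3,0],[0.5,0,0,0,0],[0.5,0,0,0,0],[0.5,0,0,0,0]])

```text
time: 7.8
tool_pos: [0.3605, -0.0705, 0.2064]
ee_rot: [1.656, 1.571, 1.853]
wrist_force: [0.2, -0.1, 0.9]
width: 0.0446
```

```bash
python3 - <<'E'
from bench import robot
import cv2,pickle
o=robot.get_obs();print(o["time"],o["tool_pos"],o["wrist_force"],o["width"])
d={n:robot.snapshot(n) for n in("scene","top")};pickle.dump(d,open("s4.pkl","wb"))
cv2.imwrite("pics/c4.png",cv2.resize(d["top"]["image"][140:290,170:370,::-1],None,fx=4,fy=4,interpolation=cv2.INTER_CUBIC))
cv2.imwrite("pics/c5.png",cv2.resize(d["scene"]["image"][160:285,170:300,::-1],None,fx=4,fy=4,interpolation=cv2.INTER_CUBIC))
E
```

```text
7.8 [ 0.3605046  -0.07051837  0.20643052] [ 0.15161638 -0.14314029  0.85251548] 0.04464473382065941
```

View pics/c4.png

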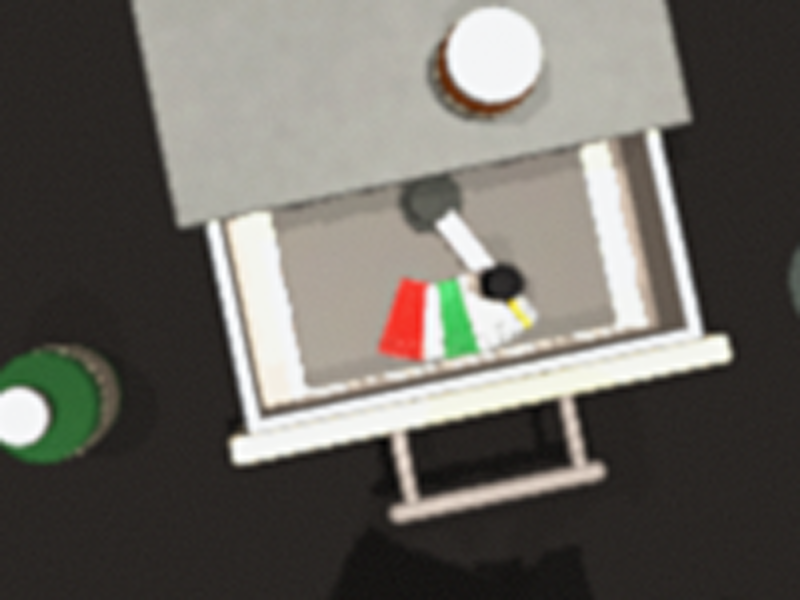

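View pics/c5.png

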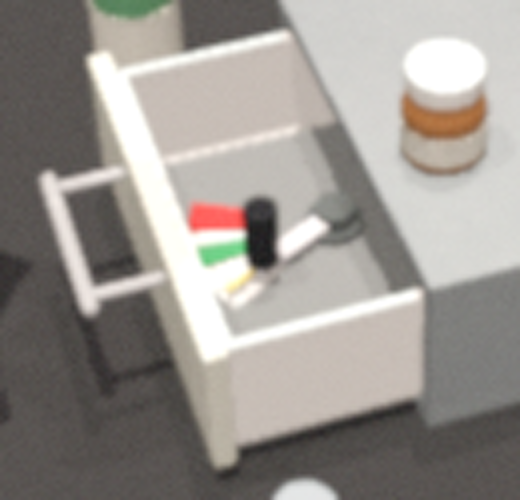

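```bash
python3 - <<'E'
from h import *
from bench import robot
import pickle
d=pickle.load(open("s4.pkl","rb"));t=d["top"];s=d["scene"]
f=lambda x,y,z:world(t,170+(x+.5)/4-.5,140+(y+.5)/4-.5,z)
g=lambda x,y,z:world(s,170+(x+.5)/4-.5,160+(y+.5)/4-.5,z)
k=f(502,281,.11);k2=g(261,207,.11);print("knob top/scene",k,k2)
a,b=f(390,517,.092),f(605,469,.092);print("handle",(a+b)/2,np.arctan2((a-b)[1],(a-b)[0])-np.pi/2)
c,e=f(178,227,.13),f(691,122,.13);print("cab",(c+e)/2,np.arctan2((c-e)[1],(c-e)[0])-np.pi/2)
y=.197;D=lambda th:np.array([-np.cos(y+.45-th),-np.sin(y+.45-th)])
pv=k[:2]-.065*D(0);print("pivot pred",pv,"hub obs z.06",f(432,202,.06),"green",pv+.065*D(.45))
h=(a+b)[:2]/2;ux=np.array([np.cos(y),np.sin(y)]);uy=np.array([-ux[1],ux[0]])
print("knob rel handle",(k[:2]-h)@ux,(k[:2]-h)@uy,"green mid rel",(pv+.065*D(.45)-h)@ux)
i0=f(432,202,.06)[:2];gb=f(455,318,.048)[:2];print("green band angle", np.arctan2(*(i0-gb)[::-1]), "pointer",np.arctan2(*(i0-k[:2])[::-1]))
plan(robot.get_obs(),[*k[:2],.2],y)
E
```

```text
knob top/scene [ 0.58928496 -0.0556124   0.11      ] [ 0.59289591 -0.05995398  0.11      ]
handle [ 0.46368851 -0.05411384  0.092     ] 0.21182360013384405
cab [ 0.65046522 -0.01568448  0.13      ] 0.19951600212947174
pivot pred [ 0.64114818 -0.0164307 ] hub obs z.06 [ 0.63853663 -0.0183306   0.06      ] green [ 0.5774054  -0.02915303]
knob rel handle 0.12287386784915569 -0.026052349234278314 green mid rel 0.11640292950207966
green band angle 0.20248801105186462 pointer 0.6479438953231239
tool x [-0.001  0.    -1.   ] turn 0.03 y after [-0.196  0.981  0.001] shift cm (after turn) [ 0.6  -3.02 22.71]
```

carry_out(targets=[[0.5,0,-1,3,0],[0.5,0,-1,4,0],[0.5,0,-1,4,0],[0.5,0,0,4,0],[0.5,0,0,4,0],[0.5,0,0,3.8,0],[0.5,0,0,0,0],[0.5,0,0,0,0]])

```text
time: 8.7
tool_pos: [0.5899, -0.0549, 0.2045]
ee_rot: [2.797, 1.567, 2.995]
wrist_force: [0.2, -0.0, -0.0]
width: 0.047
```

```bash
python3 - <<'E'
from h import *
from bench import robot
o=robot.get_obs();print(o["time"],o["tool_pos"])
plan(o,[.590,-.057,.07],.197)
E
```

```text
8.7 [ 0.58985766 -0.05487668  0.2044912 ]
tool x [-0.004  0.001 -1.   ] turn 0.06 y after [-0.196  0.981  0.001] shift cm (after turn) [13.45 -0.23  0.02]
```

carry_out(targets=[[0.5,3,-0.2,0,0],[0.5,3,0,0,0],[0.5,2,0,0,0],[0.5,2,0,0,0],[0.5,2,0,0,0],[0.5,1.4,0,0,0],[0.5,0,0,0,0],[0.5,0,0,0,0]])

```text
time: 9.5
tool_pos: [0.5899, -0.0575, 0.0732]
ee_rot: [-0.381, 1.57, -0.184]
wrist_force: [0.5, 0.5, -0.0]
width: 0.0471
```

```bash
python3 - <<'E'
from h import *
from bench import robot
import cv2
o=robot.get_obs();print(o["time"],o["tool_pos"],o["wrist_force"])
s=robot.snapshot("scene")
cv2.imwrite("pics/c6.png",cv2.resize(s["image"][140:285,150:320,::-1],None,fx=4,fy=4,interpolation=cv2.INTER_CUBIC))
E
```

```text
9.5 [ 0.58986151 -0.05754365  0.07323749] [ 4.55485843e-01  5.35373609e-01 -2.74759517e-04]
```

View pics/c6.png

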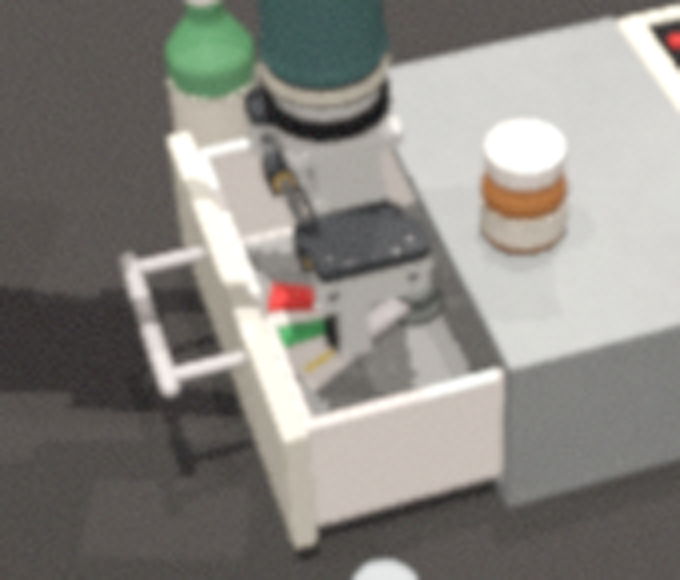

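The fingers straddle the knob (its lower part shows at about (335,335) behind the near finger), so I close on it.

carry_out(targets=[[0.6,0,0,0,0],[0.7,0,0,0,0],[0.8,0,0,0,0],[1,0,0,0,0],[1,0,0,0,0],[1,0,0,0,0]])

```text
time: 10.15
tool_pos: [0.5902, -0.0569, 0.0731]
ee_rot: [0.605, 1.57, 0.802]
wrist_force: [-1.0, 2.8, 3.3]
width: 0.0235
```

carry_out(targets=[[1,0,0.28,-0.12,0],[1,0,0.28,-0.11,0],[1,0,0.28,-0.1,0],[1,0,0.28,-0.09,0],[1,0,0.28,-0.07,0],[1,0,0.28,-0.06,0],[1,0,0.28,-0.04,0],[1,0,0.28,-0.03,0],[1,0,0.28,-0.02,0],[1,0,0.28,-0.01,0],[1,0,0,0,0],[1,0,0,0,0],[1,0,0,0,0]])

```text
time: 11.45
tool_pos: [0.5782, -0.0356, 0.073]
ee_rot: [-1.672, 1.563, -1.478]
wrist_force: [-0.3, -8.1, 2.9]
width: 0.0232
```

```bash
python3 - <<'E'
from h import *
from bench import robot
import cv2,pickle
o=robot.get_obs();print(o["time"],o["tool_pos"],o["wrist_force"],o["width"])
plan(o,[.577,-.029,.07],.197)
d={n:robot.snapshot(n) for n in("scene","top")};pickle.dump(d,open("s7.pkl","wb"))
a=cv2.resize(d["top"]["image"][165:275,190:350],None,fx=3.5,fy=3.5,interpolation=cv2.INTER_CUBIC)
b=cv2.resize(d["scene"]["image"][180:270,170:290],None,fx=4,fy=4,interpolation=cv2.INTER_CUBIC)
w=560;h=np.zeros((385+200,800,3),np.uint8);h[:a.shape[0],:a.shape[1]]=a
h=np.zeros((600,800,3),np.uint8)
a=cv2.resize(a,(400,275));h[:275,:400]=a;h[:360,400:800]=cv2.resize(b,(400,300)).repeat(1,0)[:360] if False else np.pad(cv2.resize(b,(400,300)),((0,60),(0,0),(0,0)))
cv2.imwrite("pics/c7.png",h[:360,:,::-1])
E
```

```text
11.45 [ 0.57823961 -0.03560756  0.07299665] [-0.28239777 -8.10553929  2.8761572 ] 0.023199516091768284
tool x [ 0.001 -0.008 -1.   ] turn -0.15 y after [-0.196  0.981 -0.008] shift cm (after turn) [0.29 0.67 0.01]
```

View pics/c7.png

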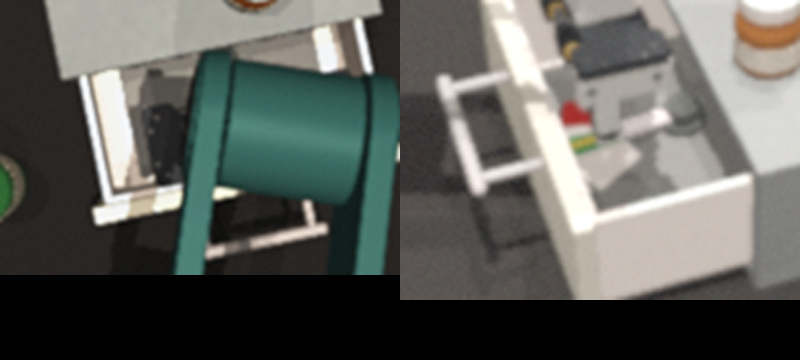

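carry_out(targets=[[1,0,0.2,0,0],[1,0,0.2,0,0],[1,0,0.2,0,0],[1,0,0,0,0],[1,0,0,0,0],[1,0,0,0,0],[1,0,0,0,0]])

```text
time: 12.25
tool_pos: [0.5771, -0.0298, 0.073]
ee_rot: [-1.665, 1.563, -1.47]
wrist_force: [-0.4, -8.9, 2.7]
width: 0.0236
```

```bash
python3 - <<'E'
from h import *
from bench import robot
import cv2,pickle
o=robot.get_obs();print(o["time"],o["tool_pos"],o["wrist_force"],o["width"])
plan(o,[.577,-.029,.07],.197)
s=robot.snapshot("scene")
cv2.imwrite("pics/c8.png",cv2.resize(s["image"][180:270,170:290,::-1],None,fx=6,fy=6,interpolation=cv2.INTER_CUBIC))
E
```

```text
12.25 [ 0.57711782 -0.02983029  0.07301747] [-0.42305944 -8.9366567   2.70878876] 0.023565179376099078
tool x [ 0.001 -0.008 -1.   ] turn -0.15 y after [-0.196  0.981 -0.008] shift cm (after turn) [0.3  0.09 0.  ]
```

View pics/c8.png

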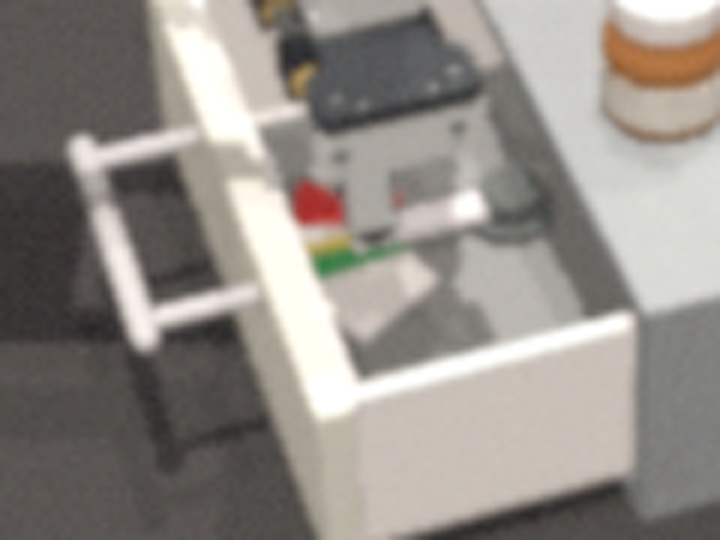

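```bash
python3 - <<'E'
from h import *
import pickle
s=pickle.load(open("s7.pkl","rb"))["scene"];y=.197;pv=np.array([.6402,-.0171])
for th in(.33,.45,.57,.7):
  for z,rs in((.056,(.08,.09)),(.048,(.06,.085))):
    print(th,z,[((pix(s,[*(pv-r*np.array([np.cos(y+.45-th),np.sin(y+.45-th)])),z])-[170,180])*6).round() for r in rs])
E
```

```text
0.33 0.056 [array([326., 254.]), array([305., 261.])]
0.33 0.048 [array([369., 252.]), array([317., 270.])]
0.45 0.056 [array([319., 239.]), array([298., 245.])]
0.45 0.048 [array([363., 241.]), array([310., 255.])]
0.57 0.056 [array([315., 225.]), array([292., 228.])]
0.57 0.048 [array([360., 230.]), array([305., 239.])]
0.7 0.056 [array([313., 208.]), array([290., 210.])]
0.7 0.048 [array([358., 218.]), array([303., 222.])]
```

```bash
python3 - <<'E'
from bench import robot
print(robot.close_job());o=robot.get_obs();print(o["time"],o["tool_pos"],o["wrist_force"],o["width"])
E
```

```text
the job is handed in; nothing more can be done
None
the job is handed in; nothing more can be done
```

I pulled the drawer open, swung the purge lever into the green band, and handed the job in at about 12.3 s with the gripper still holding the knob. No verdict is reported.

- **Drawer:** I hooked the closed fingers behind the bar handle and pulled until the drawer stopped moving and the pull force rose to about 18 N along x. From the pictures, the handle moved about 122 mm. Taken with the starting gap I measured (about 19 mm), that gives about 141 mm open, more than the 125 mm stop. I put this down to an error in my image measurements and trusted the force at the stop.
- **Lever:** I gripped the knob at 23.6 mm opening and swung it along its arc. At the end, the tool position puts the lever at about 0.44 rad, and the pointer in the picture, corrected for parallax, at about 0.42 rad. Green runs from 0.33 to 0.57 rad. The spring was pushing back with about 9 N.
- **Bystanders:** the bottle and jar look undisturbed in the later pictures. I did not measure any of the three again at the end, and the flask was only partly in view.

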